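# Find the loose hold-down bolt of the lab shaker and hold its cap open

### The job

Put the shaker's drive in service: press the selector knob down and, keeping it pressed, turn it clockwise to its stop, then let it go. Then tap the three bolts on the deck lightly from above until you find the loose one, which sinks 6 mm and stays down, and lift that bolt's blue cap by its orange tab to about 45 degrees, leaving the other two caps shut and everything else where it is. Finish while still holding the cap open with the fingers, so that a colleague can get a wrench on the bolt.

Things in the scene. Friction and masses are not known exactly. Their poses are not given: they have to be found in the camera images.
- shaker: bench shaker: white 300 x 340 mm base carrying a 320 (x) x 370 (y) mm aluminium deck whose top is 105 mm above the table. Origin under its centre on the table. The three bolt stations stand in a row along y on the front (-x) half of the deck. Fixed, but its place and yaw differ each time
- selector: grey drive selector box, 120 x 110 mm, 80 mm tall, to the left or right of the shaker, a black bar knob on top. Origin under its centre on the table; the knob's axis passes vertically through the origin. Fixed, place and yaw differ each time
- knob_grip (a point): grip point of the selector knob, on its vertical axis, 119 mm above the table when up, 10 mm below the top of the bar. The bar is 44 mm long (along this frame's x, which turns with the knob), 14 mm thick (y) and 32 mm tall, on a round 48 mm skirt that begins 20 mm below this point. A white mark on the bar's top shows its -x end: it points at the green dot in run, at the yellow dot in service
- sel_push (a joint): how far the selector knob is pressed down, m: 0 up, 0.006 fully down. Sprung up: 4 N to start, 10 N fully down; pops up when let go
- sel_turn (a joint): turn of the selector knob, rad, growing clockwise as seen from above: 0 to 0.2 at the start (run), the stop is at 1.25 (service). It must only be turned while pressed down (it is spoilt if it is let up between the two positions); it stays where it is turned to, friction 0.06 N m
- bolt_a (a joint): how far bolt a has sunk from its starting height, m: 0 at the start. A tight bolt gives less than 1 mm under 25 N and comes back; the loose one slides down under a 3 N push to its stop at 0.006 and stays down. Which of the three is loose differs from place to place and cannot be seen or read before tapping
- bolt_a_head (a point): centre of the top of bolt a's hexagon steel head, 21 mm across, 145 mm above the table, 14 mm above the top of the blue cap around it (moves down with the bolt). Frame: x and y as its station's, x away from the robot
- cap_a (a joint): opening angle of the blue cap of bolt a, rad: 0 shut (flat), up to 1.4. The cap is a 56 mm wide, 6 mm thick blue plate with a 30 mm window for the bolt; its hinge lies along its station's y, 45 mm behind (+x of the bolt head's frame) the bolt's axis and 128 mm above the table, so opening raises the tab and carries it back towards the hinge. A light spring and its weight shut it when let go (about 2 N at the tab holds it up)
- cap_a_tab (a point): grip point on the orange upright tab at the front (-x) edge of the cap of bolt a, 62 mm in front of the bolt's axis, 150 mm above the table when shut. The tab is 10 mm thick (y of this frame), 24 mm long (x), and stands from 25 mm below to 11 mm above this point; 45 mm of air between this point and the deck. As the cap opens the tab may pivot between two fingers that pinch its 10 mm thickness. Frame turns with the cap
- bolt_b (a joint): how far bolt b has sunk from its starting height, m: 0 at the start. A tight bolt gives less than 1 mm under 25 N and comes back; the loose one slides down under a 3 N push to its stop at 0.006 and stays down. Which of the three is loose differs from place to place and cannot be seen or read before tapping
- bolt_b_head (a point): centre of the top of bolt b's hexagon steel head, 21 mm across, 145 mm above the table, 14 mm above the top of the blue cap around it (moves down with the bolt). Frame: x and y as its station's, x away from the robot
- cap_b (a joint): opening angle of the blue cap of bolt b, rad: 0 shut (flat), up to 1.4. The cap is a 56 mm wide, 6 mm thick blue plate with a 30 mm window for the bolt; its hinge lies along its station's y, 45 mm behind (+x of the bolt head's frame) the bolt's axis and 128 mm above the table, so opening raises the tab and carries it back towards the hinge. A light spring and its weight shut it when let go (about 2 N at the tab holds it up)
- cap_b_tab (a point): grip point on the orange upright tab at the front (-x) edge of the cap of bolt b, 62 mm in front of the bolt's axis, 150 mm above the table when shut. The tab is 10 mm thick (y of this frame), 24 mm long (x), and stands from 25 mm below to 11 mm above this point; 45 mm of air between this point and the deck. As the cap opens the tab may pivot between two fingers that pinch its 10 mm thickness. Frame turns with the cap
- bolt_c (a joint): how far bolt c has sunk from its starting height, m: 0 at the start. A tight bolt gives less than 1 mm under 25 N and comes back; the loose one slides down under a 3 N push to its stop at 0.006 and stays down. Which of the three is loose differs from place to place and cannot be seen or read before tapping
- bolt_c_head (a point): centre of the top of bolt c's hexagon steel head, 21 mm across, 145 mm above the table, 14 mm above the top of the blue cap around it (moves down with the bolt). Frame: x and y as its station's, x away from the robot
- cap_c (a joint): opening angle of the blue cap of bolt c, rad: 0 shut (flat), up to 1.4. The cap is a 56 mm wide, 6 mm thick blue plate with a 30 mm window for the bolt; its hinge lies along its station's y, 45 mm behind (+x of the bolt head's frame) the bolt's axis and 128 mm above the table, so opening raises the tab and carries it back towards the hinge. A light spring and its weight shut it when let go (about 2 N at the tab holds it up)
- cap_c_tab (a point): grip point on the orange upright tab at the front (-x) edge of the cap of bolt c, 62 mm in front of the bolt's axis, 150 mm above the table when shut. The tab is 10 mm thick (y of this frame), 24 mm long (x), and stands from 25 mm below to 11 mm above this point; 45 mm of air between this point and the deck. As the cap opens the tab may pivot between two fingers that pinch its 10 mm thickness. Frame turns with the cap
- green_bottle: green glass bottle, 52 mm diameter, 110 mm tall, on the table beside the shaker; origin at the centre of its underside; bystander, leave alone
- amber_bottle: amber bottle, 56 mm diameter, 100 mm tall, on the table beside the shaker; origin at the centre of its underside; bystander, leave alone
- deck_jar: clear jar, 48 mm diameter, 55 mm tall, on the rear of the shaker's deck; origin at the centre of its underside; bystander, leave alone
- dish: shut clear dish, 62 mm diameter, 15 mm tall, on the rear of the shaker's deck; origin at the centre of its underside; bystander, leave alone
- red_tube: capped sample tube with red cap, 103 mm long, 17 mm thick, lying on the table in front of the shaker; origin at the centre of its underside; bystander, leave alone
- purple_tube: capped sample tube with purple cap, 103 mm long, 17 mm thick, lying on the table in front of the shaker; origin at the centre of its underside; bystander, leave alone
- lance: blue needle holder, 150 mm long, 12 mm thick, lying on the table in front of the shaker; origin at the centre of its underside; bystander, leave alone
Mind the look-alikes: they are no part of the job. Of the things shaped like the selector, the grey one is meant.

How it is judged:
By the outcome, as a careful person would: the job done as asked, in the order asked, and still so for the second after the job is handed in, while the arm keeps its last pose, push and grip.
It also fails if it takes over 69 s, if anything falls off the work surface, if the arm or the gripper's body presses on something with over 40 N, if the wrist force passes 120 N, or if a joint passes its speed limit or range.

### The arm

A 6-joint arm with a two-finger parallel gripper is mounted at the origin on the work surface. World frame = base frame: x ahead of the robot, y to its left, z up, the work surface at z = 0. Lengths are in mm, angles in degrees, forces in N, time in s.
With the tool pointing down it reaches from about 350 to 850 mm from the base axis. Payload 8.1 kg.
Tool frame: the origin (TCP) lies midway between the tips of the shut fingers; the grasp point (between the pads) lies 19 mm behind it; z points along the fingers, y is the direction in which the jaws open and shut (so a half turn about z gives the same grasp; the last joint's range is limited). The gripper opens to 85 mm and grips with 20 to 120 N. Pads are 22 mm wide; open, the fingers measure 114 mm over their backs; the gripper's body (76 mm by 85 mm) begins 54 mm behind the grasp point. The pads swing forward as they close: fully open they stand 13 mm farther back than shut.
Start: joints at [69.19, 7.471, 85.268, -0, 87.261, -4.893], TCP at [164.522, 577.008, 231.292] pointing down, gripper open.
Joint ranges: [-169.43, 169.43], [-51.17, 129.36], [1.28, 143.12], [-76.62, 256.62], [0, 156.53], [-152.29, 152.29]. Speed limits (degrees/s): [136.94, 136.94, 159.86, 180, 180, 180].

### API

Orientations are given as [roll, pitch, yaw] about the fixed x, y, z axes, in that order (R = Rz(yaw) Ry(pitch) Rx(roll)).
In Python, from cell import arm gives the robot as it stands. Calls block until the motion is done:
- arm.move_to(position, orientation): joint-space move of the TCP to a pose.
- arm.line_to(position, frame=None, max_speed=150, max_force=None): straight line of the TCP; frame=None keeps the orientation; max_speed is the mean speed in mm/s. With max_force (N) it stops when the force on the tool has changed by that much, and returns True; else False.
- arm.move_j(angles): joint-space move.
- arm.move_gripper(opening): finger opening in mm; the grip force is fixed at half the most; returns when the fingers have stopped.
- arm.dwell(seconds).
- arm.inverse_kinematics(position, orientation): joint angles nearest the present ones, or None.
- arm.camera(name): name is "side" or "top" or "wrist"; returns the picture (480x640x3 uint8, red, green, blue); there is no depth.
- arm.camera_model(name): a dict with "vertical_fov" (degrees; the focal length in pixels is half the picture's height over the tangent of half this angle, whatever the lens; pixels are square), "cx", "cy" (the principal point, pixels), "extrinsics" (4x4, takes a point from camera to world coordinates). Camera axes: x right, y up, looking along -z (the intrinsics and any distortion apply to the point x, -y, -z); pixel columns grow to the right and rows downward; lengths in mm; the calibration is good to about 2 mm. A picture is of the moment at which its call begins: read the wrist's pose just before it. camera_model takes no time and is no camera call; for the wrist camera it gives the pose at the moment of the call.
A pose or a line that the arm cannot do raises arm.Unreachable and nothing moves.
- arm.close_job(): hands the job in, once; it reports no verdict.
Readings, each from a call of its own:
- arm.current_t(): time.
- arm.current_q(): joint angles.
- arm.current_qd(): joint speeds.
- arm.current_joint_torque(): joint torques, N m.
- arm.current_position(): TCP position.
- arm.current_eef_rot(): TCP orientation.
- arm.current_ft_force(): force on the tool from outside, world axes, zero at the start.
- arm.current_ft_torque(): the same for the moment, N m.
- arm.current_finger_gap(): finger opening in mm.
Only numpy, scipy, OpenCV 4.12 (cv2) and the standard library are available. Lean on these libraries where they do the work, as an engineer would, in place of code of your own. Each camera call takes 0.05 s, during which the arm holds its last target.

## Working session

There is one attempt and no reset: what is moved stays moved. The work goes in short steps, each a Python script; the robot and the scene stay as the last script left them, time stands still between calls to the robot, and variables do not carry over. Pictures are saved under pics/ and viewed, and the job is handed in when it is done.

```bash
ls; mkdir -p pics; python3 - <<'E'
from cell import arm
import cv2
for n in ["side","top","wrist"]:
    m=arm.camera_model(n); print(n,{k:(v if k!='extrinsics' else [[round(float(x),4) for x in r] for r in v]) for k,v in m.items()})
    cv2.imwrite(f"pics/{n}0.png",arm.camera(n)[:,:,::-1])
print(arm.current_t())
E
```

```text
pics
side {'vertical_fov': 45.81882206720672, 'cx': 322.43127183577263, 'cy': 234.19160453255307, 'extrinsics': [[-0.9881, 0.0895, -0.1249, 374.3283], [-0.1535, -0.6023, 0.7834, 875.6083], [-0.0051, 0.7932, 0.6089, 788.4081], [0.0, 0.0, 0.0, 1.0]]}
top {'vertical_fov': 47.25703436163697, 'cx': 325.64923857987367, 'cy': 243.98345303666406, 'extrinsics': [[-0.0056, 0.988, -0.1544, 343.2237], [-0.9999, -0.0072, -0.0102, -6.3931], [-0.0112, 0.1543, 0.988, 1212.4472], [0.0, 0.0, 0.0, 1.0]]}
wrist {'vertical_fov': 68.07809493663179, 'cx': 317.4496599699873, 'cy': 241.52636022028287, 'extrinsics': [[0.2739, -0.9167, -0.2908, 88.8495], [0.9617, 0.2608, 0.0839, 598.2326], [-0.0011, -0.3026, 0.9531, 372.9779], [0.0, 0.0, 0.0, 1.0]]}
0.15
```

View pics/side0.png

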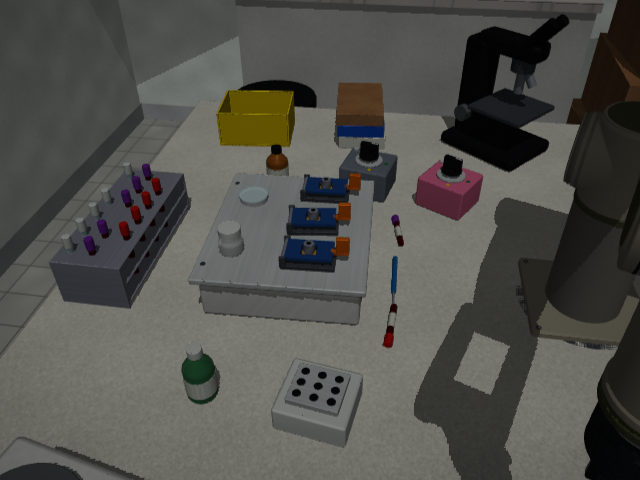

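View pics/top0.png

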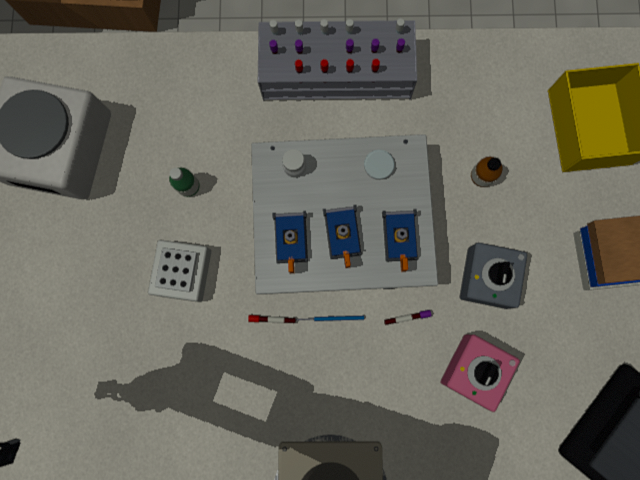

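View pics/wrist0.png

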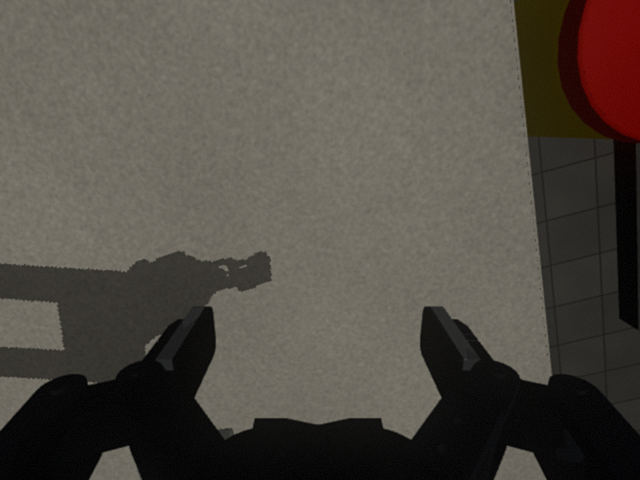

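```bash
cat > h.py <<'E'
import numpy as np, cv2
from cell import arm
def model(n):
    m=arm.camera_model(n); f=240/np.tan(np.radians(m['vertical_fov'])/2)
    return dict(f=f,cx=m['cx'],cy=m['cy'],T=np.array(m['extrinsics'],float))
def ray(m,u,v):
    d=np.array([(u-m['cx'])/m['f'],-(v-m['cy'])/m['f'],-1.]); d=m['T'][:3,:3]@d
    return m['T'][:3,3],d/np.linalg.norm(d)
def onz(m,u,v,z):
    o,d=ray(m,u,v); return o+d*(z-o[2])/d[2]
def tri(obs):
    A=np.zeros((3,3));b=np.zeros(3)
    for m,u,v in obs:
        o,d=ray(m,u,v);P=np.eye(3)-np.outer(d,d);A+=P;b+=P@o
    X=np.linalg.solve(A,b)
    r=[np.linalg.norm((np.eye(3)-np.outer(d,d))@(X-o)) for o,d in (ray(*q) for q in obs)]
    return X.round(1),np.round(r,1)
def proj(m,X):
    p=m['T'][:3,:3].T@(np.asarray(X,float)-m['T'][:3,3]); return m['cx']+m['f']*p[0]/-p[2], m['cy']-m['f']*p[1]/-p[2]
def crop(img,x0,y0,w,h,s,name):
    c=img[y0:y0+h,x0:x0+w]; c=cv2.convertScaleAbs(c,alpha=1.3)
    cv2.imwrite(name,cv2.resize(c,None,fx=s,fy=s,interpolation=cv2.INTER_CUBIC))
E
python3 - <<'E'
from h import *
s=model("side");t=model("top")
for n,a,b in [("bolt1",(326,181),(401,235)),("bolt2",(313,212),(343,231)),("bolt3",(309,244),(290,237)),("knob",(369,148),(502,272))]:
    print(n,tri([(s,*a),(t,*b)]))
T=cv2.imread("pics/top0.png")
crop(T,240,190,200,150,4,"pics/c1.png"); crop(T,450,230,90,70,8,"pics/c2.png")
S=cv2.imread("pics/side0.png")
crop(S,270,130,140,150,4,"pics/c3.png")
E
```

```text
bolt1 (array([ 528.2, -144.8,  139.5]), array([0.3, 0.3]))
bolt2 (array([537.2, -30. , 137.8]), array([0.1, 0.1]))
bolt3 (array([526.1,  75.3, 140.7]), array([0.8, 0.8]))
knob (array([ 454.5, -348. ,  114.3]), array([1., 1.]))
```

View pics/c1.png

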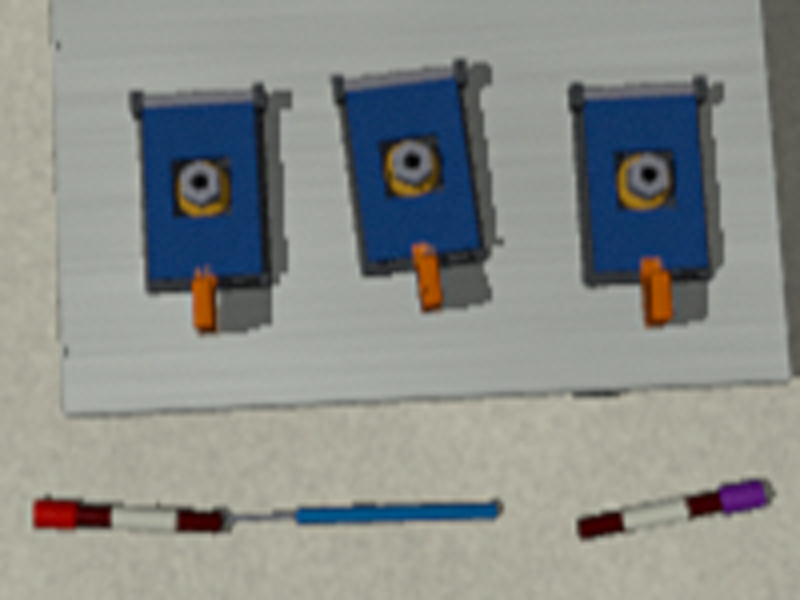

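View pics/c2.png

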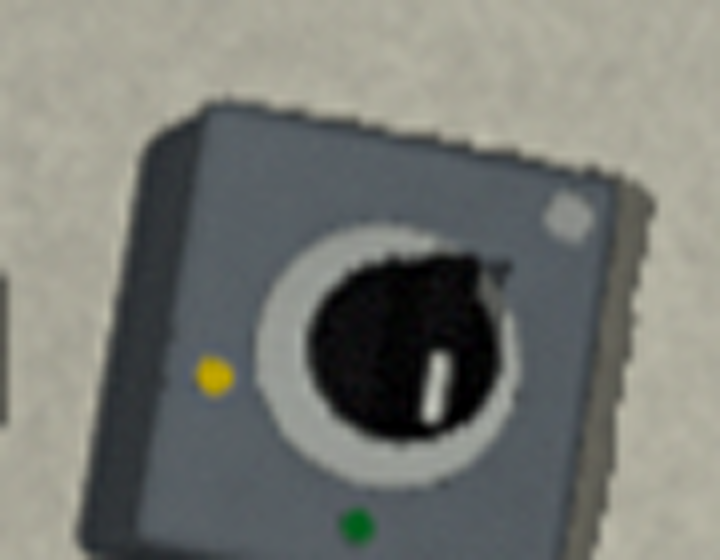

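View pics/c3.png

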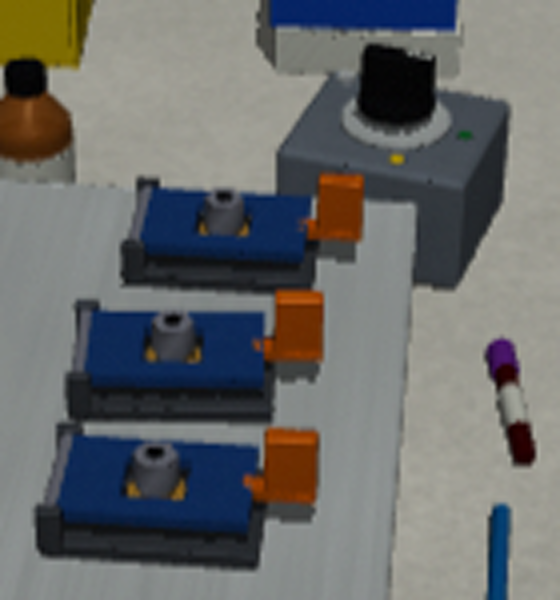

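```bash
python3 - <<'E'
from h import *
print(arm.current_eef_rot(),arm.current_finger_gap())
for yaw in (0,180):
  for d in (0,-35,-70):
    q=arm.inverse_kinematics([455,-348,240],[180,0,yaw+d]); print(yaw,d,None if q is None else np.round(q,0))
E
```

```text
[-1.79913685e+02 -8.91019465e-03  1.64087510e+02] 85.61464139360717
0 0 [-43.   3.  89.  -0.  88.  47.]
0 -35 [-43.   3.  89.  -0.  88.  82.]
0 -70 [-43.   3.  89.  -0.  88. 117.]
180 0 [ -43.    3.   89.    0.   88. -133.]
180 -35 [-43.   3.  89.   0.  88. -98.]
180 -70 [-43.   3.  89.   0.  88. -63.]
```

```bash
cat > snap.py <<'E'
from h import *
import json,sys
def snap(name):
    m=model("wrist"); im=arm.camera("wrist")[:,:,::-1]
    cv2.imwrite(f"pics/{name}.png",im); json.dump({**m,'T':m['T'].tolist()},open(f"pics/{name}.json","w"))
def load(name):
    m=json.load(open(f"pics/{name}.json")); m['T']=np.array(m['T']); return m
E
python3 - <<'E'
from snap import *
arm.move_to([500,20,300],[180,0,180]); snap("w1")
arm.line_to([500,-100,300]); snap("w2")
arm.move_to([455,-330,250],[180,0,180]); snap("k1")
arm.line_to([445,-385,250]); snap("k2")
print(arm.current_t(),arm.current_position(),arm.current_ft_force())
E
```

```text
5.1083 [ 445.34685751 -384.19061461  249.98831531] [ 0.02454764 -0.02861811 -0.11320724]
```

View pics/w1.png

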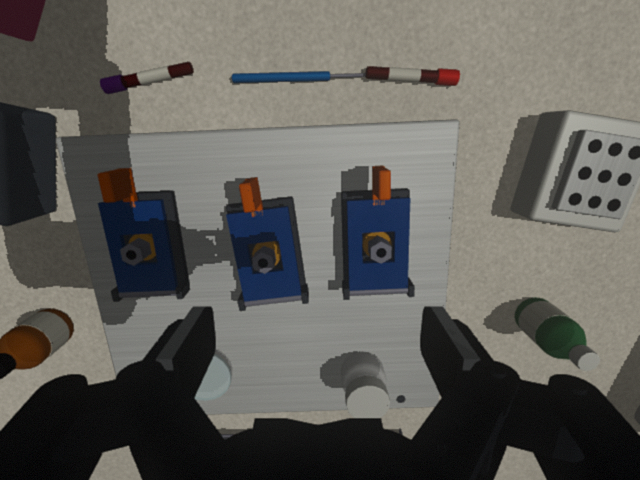

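View pics/w2.png

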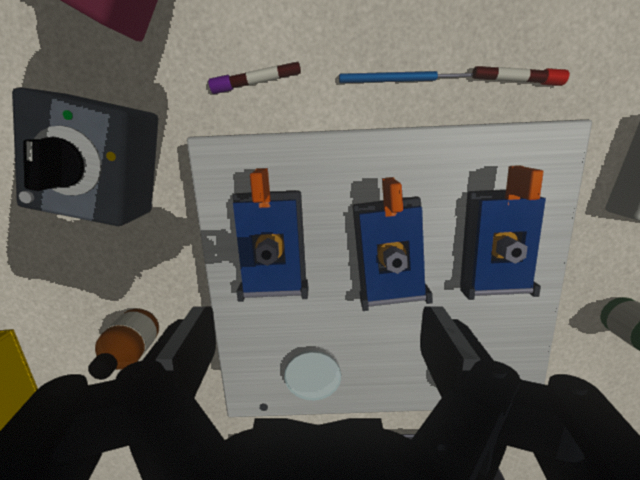

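View pics/k1.png

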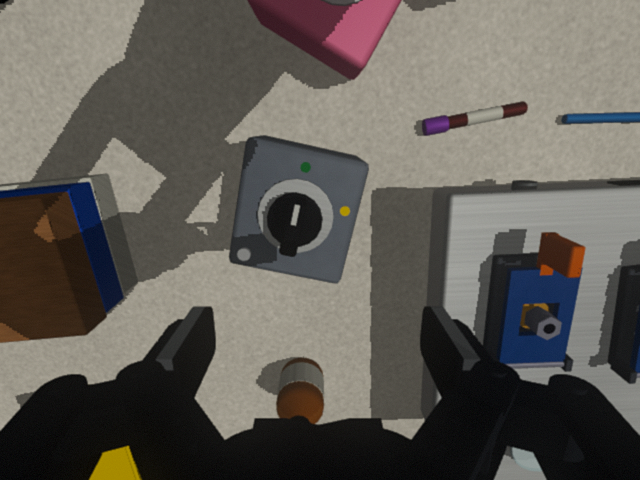

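View pics/k2.png

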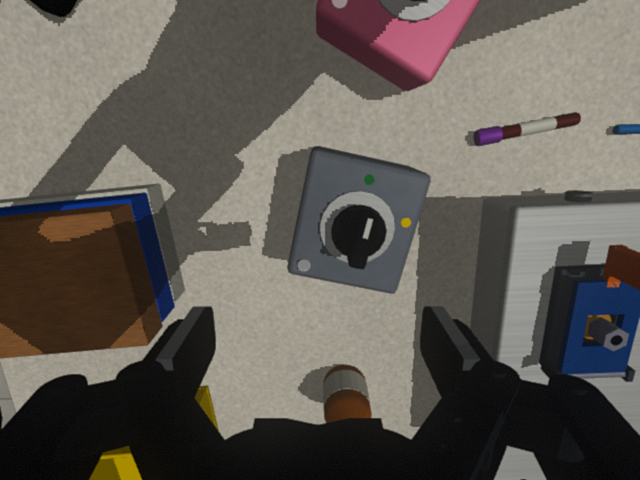

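```bash
python3 - <<'E'
from snap import *
a=cv2.imread("pics/k1.png");b=cv2.imread("pics/k2.png")
def c(i,x,y,w,h,s): return cv2.resize(cv2.convertScaleAbs(i[y:y+h,x:x+w],alpha=1.8,beta=10),None,fx=s,fy=s,interpolation=cv2.INTER_CUBIC)
cv2.imwrite("pics/kk.png",np.hstack([c(a,245,160,100,120,4),c(b,310,170,100,120,4)]))
a=cv2.imread("pics/w1.png");b=cv2.imread("pics/w2.png")
cv2.imwrite("pics/ww1.png",c(a,90,155,330,150,2.4))
cv2.imwrite("pics/ww2.png",c(b,225,155,330,150,2.4))
E
```

```text
(no output)
```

View pics/kk.png

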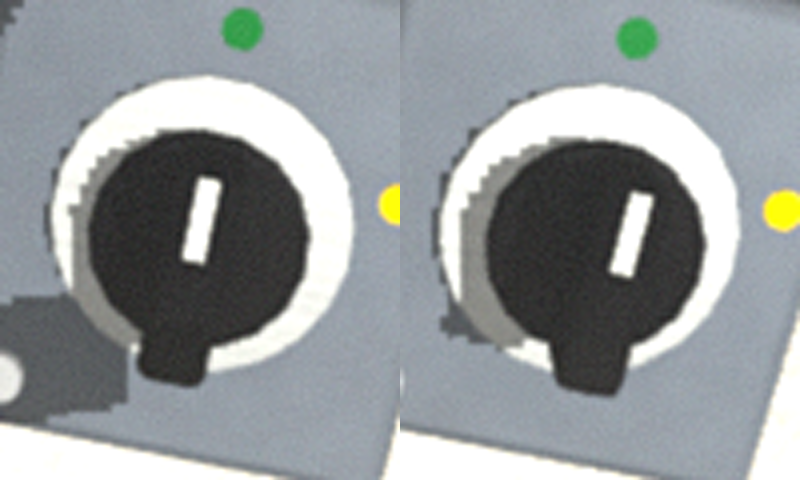

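View pics/ww1.png

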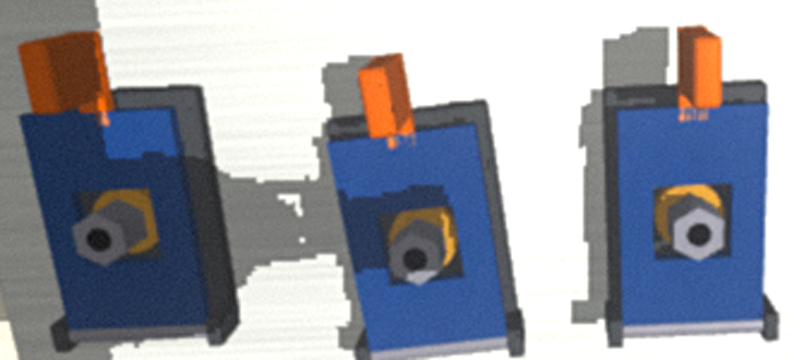

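View pics/ww2.png

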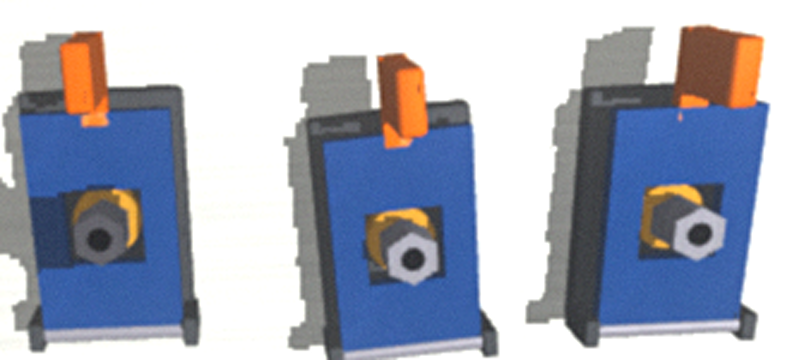

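```bash
python3 - <<'E'
from snap import *
k1,k2,w1,w2=[load(n) for n in("k1","k2","w1","w2")]
print("mark-x",tri([(k1,297,205),(k2,370.25,218.75)]));print("mark in",tri([(k1,293.75,225.5),(k2,365.25,238.75)]))
print("skirt",tri([(k1,295,220),(k2,359,232)]), onz(k1,295,220,99),onz(k2,359,232,99))
for m,p,q,d in((k1,(297,205),(293.75,225.5),(288,253)),(k2,(370.25,218.75),(365.25,238.75),(357,266))):
    a=onz(m,*p,129);b=onz(m,*q,129);print("z129",a,b,np.degrees(np.arctan2(*(b-a)[1::-1])))
    
C={"a1":((131.2,254.6),(266.2,255)),"b2":((262.9,262.9),(397.1,262.5)),"c3":((381.2,252.1),(516.2,252.1)),
"t1":((100.8,188),(255.8,187)),"t2":((245.4,198),(395.8,197)),"t3":((384.6,186),(536.7,184.2))}
for k,(p,q) in C.items(): print(k,tri([(w1,*p),(w2,*q)]), onz(w1,*p,145 if k[0]!='t' else 161).round(1),onz(w2,*q,145 if k[0]!='t' else 161).round(1))
print("green",onz(k1,245+242/4,160+30/4,80),"yel",onz(k2,310+382/4,170+211/4,80))
E
```

```text
mark-x (array([ 432. , -344. ,  130.2]), array([0., 0.]))
mark in (array([ 448.4, -346.8,  128.4]), array([0., 0.]))
skirt (array([ 452.3, -347.9,   95.7]), array([0., 0.])) [ 451.47494808 -347.65807088   99.        ] [ 451.44879797 -348.28135826   99.        ]
z129 [ 432.21447245 -344.02127201  129.        ] [ 448.23243396 -346.78352698  129.        ] -9.784274014827854
z129 [ 432.26846832 -343.76046864  129.        ] [ 448.24322141 -346.92300091  129.        ] -11.198087882914779
a1 (array([ 528.6, -144.5,  144.8]), array([0.2, 0.2])) [ 528.3 -144.4  145. ] [ 528.7 -144.5  145. ]
b2 (array([535.8, -27.6, 145.4]), array([0.2, 0.2])) [536.1 -27.7 145. ] [535.8 -27.5 145. ]
c3 (array([526. ,  77.8, 144.6]), array([0., 0.])) [525.8  77.7 145. ] [525.9  77.6 145. ]
t1 (array([ 465. , -146.7,  167.5]), array([0.4, 0.4])) [ 466.5 -150.7  161. ] [ 465.6 -147.8  161. ]
t2 (array([473.9, -36.4, 161.7]), array([0.4, 0.4])) [474.4 -36.6 161. ] [473.6 -36.3 161. ]
t3 (array([463.9,  74. , 162. ]), array([0.7, 0.7])) [464.7  74.3 161. ] [463.3  74.6 161. ]
green [ 409.41006047 -338.91511394   80.        ] yel [ 448.20265426 -304.01318652   80.        ]
```

```bash
python3 - <<'E'
from snap import *
X,Y=451.5,-348.; yaw=169.5
arm.move_to([X,Y,175],[180,0,yaw])
arm.line_to([X,Y,103]); f0=np.array(arm.current_ft_force()); print("f at 103",f0.round(1),arm.current_position())
arm.move_gripper(0); print("gap",arm.current_finger_gap(),np.round(arm.current_ft_force(),1),np.round(arm.current_ft_torque(),2),np.round(arm.current_position(),1),arm.current_t())
r=arm.line_to([X,Y,95],max_speed=15,max_force=16); print(r,np.round(arm.current_ft_force(),1),np.round(arm.current_ft_torque(),2),np.round(arm.current_position(),1),arm.current_t())
E
```

```text
f at 103 [ 0.3 -0.2  0.6] [ 452.24343673 -349.08303249  104.70126592]
gap 12.788518172832818 [-1.9 -1.9  3.2] [-0.23  0.23 -0.32] [ 451.6 -348.5  103.5] 6.825
True [-2.4  2.6  8.8] [ 0.5   0.53 -0.37] [ 451.6 -348.5   97.7] 7.3
```

```bash
python3 - <<'E'
from snap import *
def st(s): print(s,np.round(arm.current_ft_force(),1),np.round(arm.current_ft_torque(),2),np.round(arm.current_position(),1),round(arm.current_t(),2),round(arm.current_finger_gap(),1))
arm.dwell(0.2); st("d")
p=arm.current_position()
r=arm.line_to([451.5,-348,95.5],max_speed=10,max_force=12); st(r); arm.dwell(0.2); st("d")
E
```

```text
d [-2.5  1.7  9. ] [ 0.39  0.45 -0.27] [ 451.6 -348.5   97.7] 7.5 13.1
True [-4.   1.6  9.9] [ 0.4   0.59 -0.3 ] [ 451.6 -348.5   97.7] 7.72 12.9
d [-2.4  1.6  7.9] [ 0.39  0.46 -0.3 ] [ 451.6 -348.5   97.8] 7.92 12.7
```

```bash
python3 - <<'E'
from snap import *
def st(s): print(s,np.round(arm.current_ft_force(),1),np.round(arm.current_ft_torque(),2),np.round(arm.current_position(),1),round(arm.current_t(),2),round(arm.current_finger_gap(),1))
for z in (97,96.3,95.6):
    r=arm.line_to([451.5,-348,z],max_speed=10,max_force=30); arm.dwell(0.15); st((z,r))
    if arm.current_ft_force()[2]>16: break
E
```

```text
(97, False) [-3.  -1.4  8.8] [-0.02  0.62 -0.29] [ 451.7 -348.4   97.9] 8.32 13.0
(96.3, False) [-4.5  0.3 11. ] [ 0.08  0.75 -0.28] [ 451.7 -348.4   97.4] 8.72 12.8
(95.6, False) [-6.1  1.3 15.6] [ 0.44  1.19 -0.32] [ 451.7 -348.5   97.3] 9.12 12.8
```

```bash
python3 - <<'E'
from snap import *
def st(s): print(s,np.round(arm.current_ft_force(),1),np.round(arm.current_ft_torque(),2),np.round(arm.current_position(),1),round(float(arm.current_eef_rot()[2]),1),round(arm.current_t(),2),round(arm.current_finger_gap(),1))
for d in (8,20,32,44,56,64):
    arm.line_to([451.5,-348,95.2],frame=[180,0,169.5-d],max_speed=30); st(d)
    if arm.current_ft_force()[2]<11: print("low"); break
E
```

```text
8 [-7.1  3.7 18.1] [0.71 1.28 0.  ] [ 451.8 -348.4   97.3] 161.5 9.42 12.9
20 [-5.6  5.2 18.8] [ 0.9   1.17 -0.06] [ 452.  -348.    97.3] 149.5 9.78 12.8
32 [-5.9  6.8 18.8] [ 1.06  0.99 -0.  ] [ 452.2 -347.8   97.3] 137.5 10.13 12.7
44 [-4.5  6.3 18.9] [ 1.23  0.79 -0.01] [ 452.4 -347.6   97.3] 125.5 10.49 13.0
56 [-2.9  7.2 17.8] [ 1.34  0.52 -0.07] [ 452.8 -347.4   97.3] 113.5 10.85 12.7
64 [-1.4  8.4 17.6] [ 1.43  0.36 -0.04] [ 453.  -347.3   97.3] 105.5 11.14 13.5
```

```bash
python3 - <<'E'
from snap import *
def st(s): print(s,np.round(arm.current_ft_force(),1),np.round(arm.current_ft_torque(),2),np.round(arm.current_position(),1),round(float(arm.current_eef_rot()[2]),1),round(arm.current_t(),2),round(arm.current_finger_gap(),1))
for d in (67,69,71,73,75,77,79,81):
    arm.line_to([451.5,-348,95.2],frame=[180,0,169.5-d],max_speed=30); arm.dwell(0.05); st(d)
    if abs(arm.current_ft_torque()[2])>0.9: print("stop"); break
E
```

```text
67 [-1.9  8.5 16.5] [ 1.41  0.28 -0.11] [ 453.1 -347.3   97.3] 102.5 11.44 13.1
69 [-0.3  7.7 17.8] [ 1.34  0.22 -0.1 ] [ 453.1 -347.3   97.3] 100.5 11.74 13.1
71 [-1.3  7.4 17.5] [ 1.39  0.14 -0.06] [ 453.2 -347.3   97.3] 98.5 12.04 13.0
73 [-0.4  7.6 16.9] [1.36 0.13 0.06] [ 453.2 -347.3   97.3] 96.6 12.34 13.3
75 [-1.2  5.6 16.7] [1.13 0.16 0.52] [ 453.2 -347.5   97.3] 94.6 12.64 12.8
77 [-0.6  6.4 15.6] [1.05 0.13 1.05] [ 453.2 -347.5   97.3] 92.6 12.94 12.9
stop
```

```bash
python3 - <<'E'
from snap import *
def st(s): print(s,np.round(arm.current_ft_force(),1),np.round(arm.current_ft_torque(),2),np.round(arm.current_position(),1),round(float(arm.current_eef_rot()[2]),1),round(arm.current_t(),2),round(arm.current_finger_gap(),1))
arm.line_to([452.8,-347.5,96.4],frame=[180,0,169.5-76],max_speed=30); st("a")
arm.move_gripper(85); st("open")
arm.line_to([452.8,-347.5,200]); st("up"); snap("k3")
arm.line_to([452.8,-347.5,230],frame=[180,0,90]); arm.move_to([455,-330,250],[180,0,180]); snap("k4"); st("")
E
```

```text
a [-2.8  2.6 11. ] [0.33 0.51 0.78] [ 453.3 -347.4   97.4] 93.6 13.19 13.0
open [-0.9  0.2 -0.3] [ 0.02 -0.01 -0.01] [ 452.7 -347.3   96.1] 93.5 13.88 84.8
up [-1.3  0.5 -0.5] [-0.02 -0.02 -0.08] [ 452.4 -347.1  198.9] 93.5 14.72 85.0
 [-0.4 -0.5  0.5] [0.01 0.06 0.01] [ 454.8 -329.9  249.4] 179.9 16.56 85.3
```

View pics/k4.png

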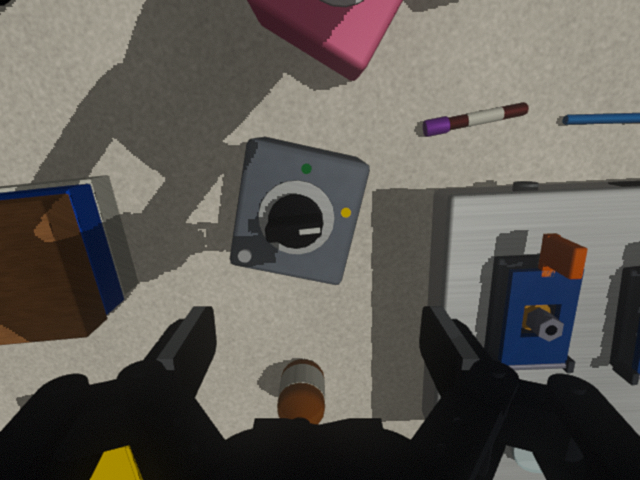

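```bash
python3 - <<'E'
from snap import *
m=load("k4"); a=onz(m,300,232,129);b=onz(m,320.5,230,129);print(a,b)
def st(s): print(s,np.round(arm.current_ft_force(),1),np.round(arm.current_position(),1),round(arm.current_t(),2),round(arm.current_finger_gap(),1))
arm.move_gripper(0)
arm.move_to([528.5,-144.5,190],[180,0,180]); arm.dwell(0.2)
arm.line_to([528.5,-144.5,153]); arm.dwell(0.2); st("above 1")
r=arm.line_to([528.5,-144.5,137.5],max_speed=15,max_force=8); st(r); arm.dwell(.15); st("")
arm.line_to([528.5,-144.5,185])
E
```

```text
[ 452.01470715 -342.81343103  129.        ] [ 450.43333286 -327.03097692  129.        ]
above 1 [ 0.5 -0.3 -0.4] [ 529.3 -144.9  154.4] 18.97 -0.0
True [-2.  -0.   6.8] [ 528.5 -144.5  144.8] 19.62 0.3
 [-1.8  0.6  7.6] [ 528.5 -144.5  144.8] 19.77 0.1
```

```bash
python3 - <<'E'
from snap import *
def st(s): print(s,np.round(arm.current_ft_force(),1),np.round(arm.current_position(),1),round(arm.current_t(),2),round(arm.current_finger_gap(),1))
for x,y in ((535.8,-27.6),(526,77.7)):
    arm.line_to([x,y,185]); arm.line_to([x,y,153]); arm.dwell(0.2); st("above")
    r=arm.line_to([x,y,137.5],max_speed=15,max_force=8); st(r); arm.dwell(.15); st("")
    z=arm.current_position()[2]
    arm.line_to([x,y,185])
    if z<141: print("LOOSE",x,y); break
E
```

```text
above [-0.5  0.5 -0.4] [536.5 -27.9 154.2] 21.69 -0.4
True [-2.1 -0.3  6.7] [535.9 -27.6 144.8] 22.34 -0.3
 [-2.7  0.8  6.3] [535.8 -27.6 144.8] 22.49 -0.3
above [ 0.5 -0.3 -0.5] [526.7  77.5 154.2] 24.34 0.4
True [0.1 0.3 4.8] [526.   77.7 139.1] 25.23 0.0
 [-0.2 -0.5  5.4] [526.   77.7 139. ] 25.38 0.0
LOOSE 526 77.7
```

```bash
python3 - <<'E'
from snap import *
arm.move_gripper(85)
arm.line_to([480,95,225]); arm.dwell(.2); snap("t1")
arm.line_to([480,50,225]); arm.dwell(.2); snap("t2")
print(arm.current_t())
for tilt in (0,20,30):
  for yaw in(180,0):
    # tool z = down tilted toward -x
    q=arm.inverse_kinematics([511,75,205],[180,tilt,yaw+2]);q2=arm.inverse_kinematics([511,75,205],[180,-tilt,yaw+2])
    print(tilt,yaw,None if q is None else np.round(q),None if q2 is None else np.round(q2))
a=cv2.imread("pics/t1.png");b=cv2.imread("pics/t2.png")
def c(i,x,y,w,h,s): return cv2.resize(cv2.convertScaleAbs(i[y:y+h,x:x+w],alpha=1.8,beta=10),None,fx=s,fy=s,interpolation=cv2.INTER_CUBIC)
cv2.imwrite("pics/tt.png",np.hstack([c(a,200,100,180,300,2),c(b,250,100,180,300,2)]))
E
```

```text
28.1417
0 180 [  3.  -5. 100.   0.  84. -89.] [  3.  -5. 100.   0.  84. -89.]
0 0 [  3.  -5. 100.  -0.  84.  91.] [  3.  -5. 100.  -0.  84.  91.]
20 180 [  3. -25. 120.  -0.  66. -89.] [  3.  15.  82.   0. 103. -89.]
20 0 [  3.  15.  82.   0. 103.  91.] [  3. -25. 120.  -0.  66.  91.]
30 180 [  3. -36. 130.  -1.  56. -89.] [  2.  25.  72.   0. 113. -89.]
30 0 [  2.  25.  72.   0. 113.  91.] [  3. -36. 130.  -1.  56.  91.]
```

View pics/tt.png

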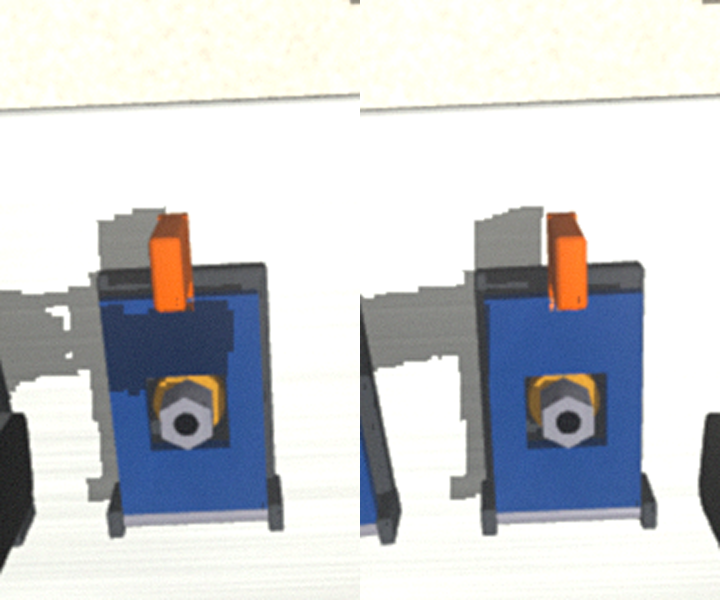

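View pics/t1.png

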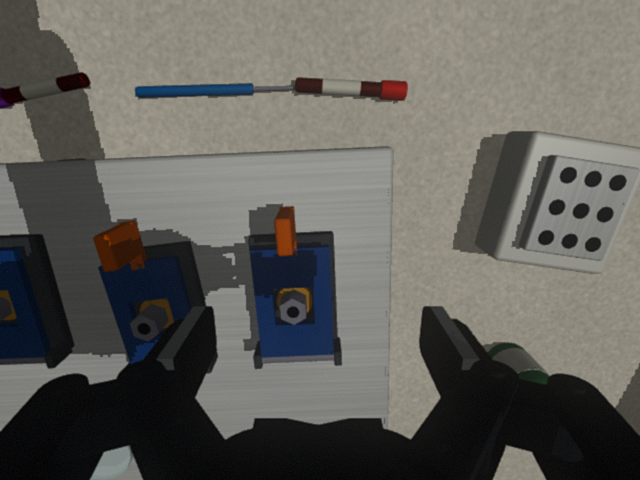

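```bash
python3 - <<'E'
from snap import *
a,b=load("t1"),load("t2")
A=lambda x,y:(a,200+x/2,100+y/2); B=lambda x,y:(b,250+(x-360)/2,100+y/2)
for n,p,q in (("tab",(168,273),(569.5,272)),("bolt",(186,424),(568,421)),("tabF",(168,239),(567.5,238)),("tabR",(168,309),(571,308)),("hL",(120,518),(496,517)),("hR",(267,514),(642,513)),("capFL",(108,298),(484,299)),("capFR",(265,291),(643,292)),):
    print(n,tri([A(*p),B(*q)]))
for M,l,r in((A,(153,238),(152,309)),(A,(183,240),(184,309)),(B,(551,237),(556,308)),(B,(584,238),(586,308))):
    d=onz(*M(*r),161)-onz(*M(*l),161); print(np.degrees(np.arctan2(d[1],d[0])),np.linalg.norm(d))
E
```

```text
tab (array([464.9,  74.3, 155.9]), array([0., 0.]))
bolt (array([526.2,  77.5, 138.8]), array([0.2, 0.2]))
tabF (array([455.6,  74. , 149.6]), array([0., 0.]))
tabR (array([474.7,  74.6, 161.5]), array([0.1, 0.1]))
hL (array([567. ,  51.7, 137.4]), array([0.2, 0.2]))
hR (array([566.3, 107.3, 136.1]), array([0.2, 0.2]))
capFL (array([488.2,  47.1, 112.2]), array([0.4, 0.4]))
capFR (array([483.8, 106.2, 116.9]), array([0.4, 0.4]))
-2.754034109821879 22.435441169479795
-0.4411431602605849 21.798876229162396
5.337762534468967 22.604383347782647
3.810984675243261 22.25011395289611
```

```bash
cat > cap.py <<'E'
from snap import *
from scipy.spatial.transform import Rotation as R
yawS=2.7; c,s=np.cos(np.radians(yawS)),np.sin(np.radians(yawS)); ex=np.array([c,s,0]);ez=np.array([0,0,1.])
bolt=np.array([526.1,77.5,0]); H=bolt+45*ex+128*ez
u0,h0=-109.,24.
def pose(phi,k=0.6):
    p=np.radians(phi); u=u0*np.cos(p)+h0*np.sin(p); h=-u0*np.sin(p)+h0*np.cos(p)
    rpy=[180,-k*phi,180+yawS]; tz=R.from_euler('xyz',rpy,degrees=True).as_matrix()[:,2]
    return H+u*ex+h*ez+19*tz, rpy
def st(s): print(s,np.round(arm.current_ft_force(),1),np.round(arm.current_ft_torque(),2),np.round(arm.current_position(),1),np.round(arm.current_eef_rot(),1),round(arm.current_t(),2),round(arm.current_finger_gap(),1))
E
python3 - <<'E'
from cap import *
for f in (0,15,30,45):
    P,r=pose(f); q=arm.inverse_kinematics(P,r); print(f,P.round(1),np.round(r,1),None if q is None else np.round(q))
P,r=pose(0)
arm.move_gripper(50)
arm.move_to([P[0],P[1],200],r); arm.dwell(.1)
arm.line_to(P,max_speed=60); arm.dwell(.2); st("down")
arm.line_to(P); st("down"); snap("g0")
arm.move_gripper(0); arm.dwell(.1); st("grip"); snap("g1")
cv2.imwrite("pics/g1s.png",cv2.resize(arm.camera("side")[150:330,230:430,::-1],None,fx=3,fy=3))
E
```

```text
0 [462.2  74.5 133. ] [180.   -0.  182.7] [  3.  -9. 112.   0.  77. -90.]
15 [469.1  74.8 160.6] [180.   -9.  182.7] [  3.  -0. 101.   0.  88. -90.]
30 [482.9  75.5 185.2] [180.  -18.  182.7] [  3.  10.  90.   0.  99. -90.]
45 [502.4  76.4 205.1] [180.  -27.  182.7] [  3.  21.  77.   0. 110. -90.]
down [-0.2  0.4 -0.3] [ 0.01 -0.01  0.01] [462.4  74.5 133.4] [-180.     0.  -177.3] 30.43 50.1
down [ 0.5 -0.4 -0.9] [ 0.01 -0.   -0.01] [462.2  74.5 133.1] [-180.     0.  -177.3] 30.68 49.8
grip [-1.2 -5.   2.1] [-0.72  0.23  0.09] [462.2  73.8 133.1] [-179.9   -0.  -177.3] 31.27 9.0
```

View pics/g1.png

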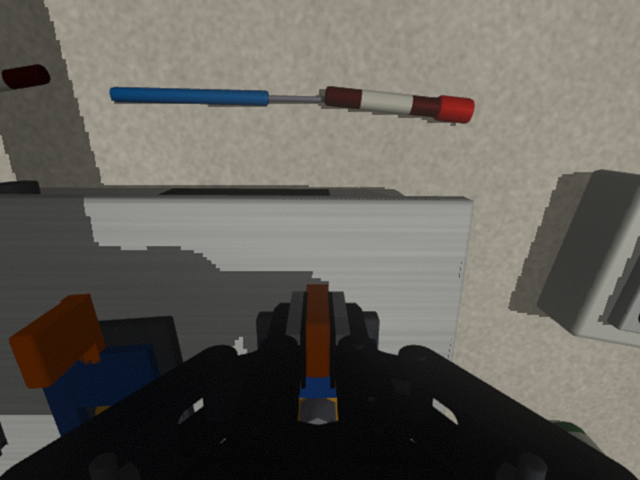

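View pics/g1s.png

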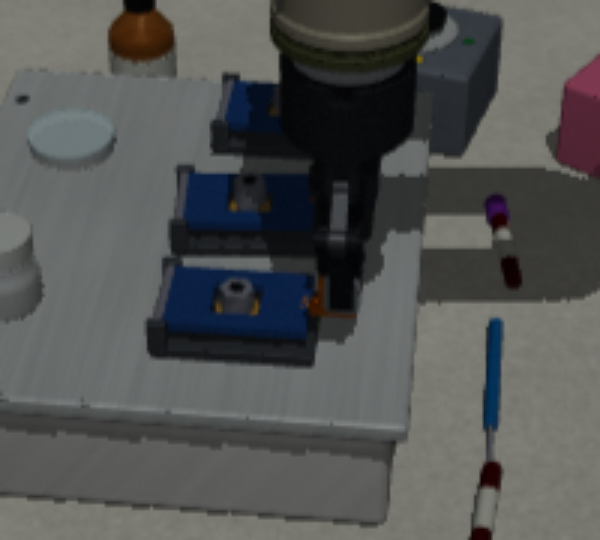

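The tab is pinched centrally (pixel 318,330 in the wrist view, 9 mm gap). I'll shift y by −0.7 and lift along the arc.

```bash
python3 - <<'E'
from cap import *
for f in (5,12,20,28,36,45):
    P,r=pose(f); P=P+[0,-0.6,0]
    arm.line_to(P,frame=r,max_speed=40); st(f)
    F=np.linalg.norm(arm.current_ft_force())
    if F>30 or arm.current_finger_gap()<6: print("HALT"); break
arm.dwell(.4); st("end")
snap("l1")
S=arm.camera("side"); cv2.imwrite("pics/l1sf.png",S[:,:,::-1]); cv2.imwrite("pics/l1s.png",cv2.resize(S[130:330,220:440,::-1],None,fx=3,fy=3))
E
```

```text
5 [-0.1 -3.2 -1.3] [-0.36  0.05  0.08] [463.4  73.8 141.8] [-180.    -3.  -177.3] 31.77 8.9
12 [-0.9 -2.8 -3.5] [-0.51  0.2   0.12] [466.8  74.  154.7] [-180.    -7.2 -177.3] 32.25 8.8
20 [-1.5 -2.5 -2.3] [-0.58  0.38  0.16] [472.7  74.3 169.1] [-180.   -12.  -177.3] 32.77 8.8
28 [-4.1 -3.7 -3.8] [-0.57  0.62  0.26] [480.3  74.7 181.9] [-180.   -16.9 -177.3] 33.3 8.9
36 [-5.1 -4.3 -3.1] [-0.54  0.79  0.28] [489.7  75.2 193.6] [-180.   -21.6 -177.3] 33.83 8.9
45 [-4.9 -5.  -3. ] [-0.55  0.78  0.39] [502.   75.8 204.9] [ 180.   -27.  -177.3] 34.39 9.0
end [-5.2 -4.5 -3.9] [-0.55  0.61  0.43] [501.9  75.8 204.9] [-180.   -27.  -177.3] 34.79 8.9
```

View pics/l1s.png

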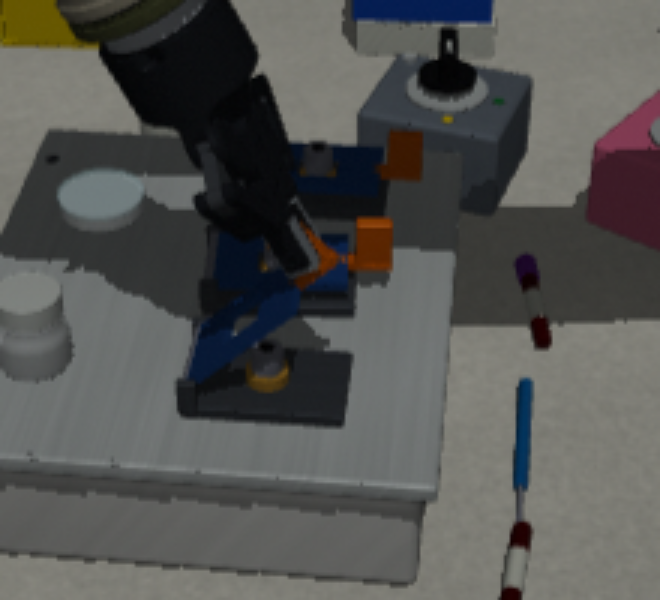

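View pics/l1.png

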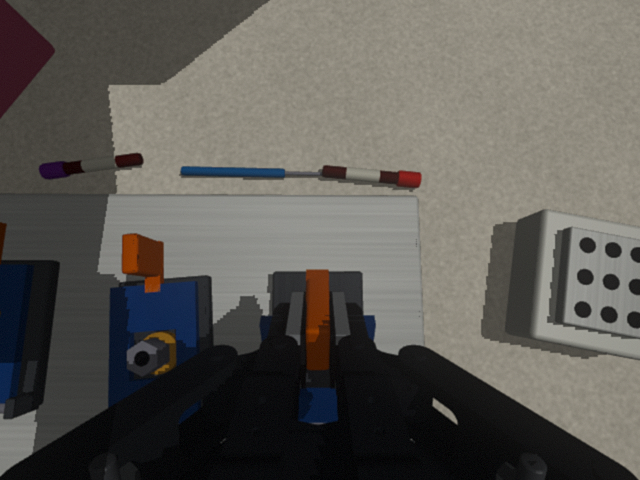

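```bash
python3 - <<'E'
from cap import *
s=model("side"); im=cv2.imread("pics/l1sf.png")
ey=np.array([-ex[1],ex[0],0]); im=cv2.resize(im[200:290,260:350],None,fx=6,fy=6)
for phi,col in((38,(0,0,255)),(45,(0,255,0)),(52,(255,255,255))):
    p=np.radians(phi); pts=[]
    for u,h in((-5,3),(-95,3)):
        X=H+ey*28+ex*(u*np.cos(p)+h*np.sin(p))+ez*(-u*np.sin(p)+h*np.cos(p)); x,y=proj(s,X); pts.append((int((x-260+.5)*6),int((y-200+.5)*6)))
    cv2.line(im,*pts,col,1)
cv2.imwrite("pics/ov.png",im); st("")
E
```

```text
[-5.7 -4.1 -4.1] [-0.55  0.67  0.36] [501.9  75.8 204.8] [-180.   -27.  -177.3] 34.89 9.0
```

View pics/ov.png

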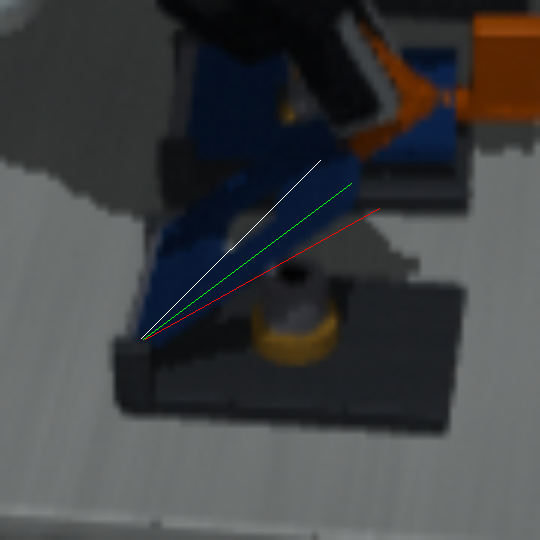

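```bash
python3 - <<'E'
from cap import *
arm.dwell(.3); st(""); arm.close_job()
E
```

```text
[-5.2 -3.4 -3.6] [-0.58  0.68  0.37] [501.9  75.8 204.8] [-180.   -27.  -177.3] 35.19 9.0
the job is handed in; nothing more can be done
```

The job is done and handed in at about 35 s. The gripper is still holding the loose bolt's cap open at about 45°.

- **Selector:** I pressed the grey knob to the bottom and turned it clockwise, still pressed, until it hit the stop about 73–75° round. The twist on the tool rose to about 1 N m there. After I let go, the wrist picture shows the white mark pointing at the yellow dot.
- **Bolts:** I tapped each one at about 7 N. The right and middle bolts held at 144.8 mm. The left bolt (y ≈ +78 mm) sank to 139 mm and stayed there, measured at 138.8 mm from two later wrist pictures.
- **Cap:** I pinched the left bolt's tab and raised it along its arc. The pad gap stayed at about 9 mm and the final force on the tool was about 7 N. In the side picture the cap's edge lies on the line projected for 45°, good to a few degrees. The other two caps were shut, and nothing looked moved in the last pictures.

Three readings were off:
- **Knob press:** the first force-limited presses stopped early, at about 9 N. I pushed further until it bottomed before turning.
- **Tab height:** one stereo measurement of the tab's top gave 156 mm instead of 161 mm. An earlier one gave 162 mm, and the grasp was centred on the tab.
- **Knob height:** I did not measure it again after release. That it sprang back up is inferred from the tool force dropping to zero as the fingers opened.

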